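# Refit a shop-vacuum wheel and press on its axle cap

## Task

Slide the yellow-rimmed wheel down onto the upright axle held in the vise, long hub end up, so that it sits on the spring washer, and let it go. Then fit the red push-on cap over the end of the axle and press it straight down, feeling for the point where it comes up hard against the hub, then squeeze it up with about 10 N beyond the drag of its teeth, so that it is left square and tight there and the wheel has no end play; the plastic hub cracks if it is squeezed with more than 15 N. Leave everything else on the bench where it is and take the gripper away.

Things in the scene. Friction and masses are not known exactly. Their poses are not given: they have to be found in the camera images.
- wheel_mid (a point): wheel to fit, lying flat: black tyre 100 mm across and 30 mm wide, yellow rim, round yellow hub 36 mm across and 50 mm long, its lower end flush with the tyre, its upper end 20 mm above the tyre's face: grasp it there. Plain 14 mm bore right through. Point on the axis half-way up the hub, 25 mm from either end; z is the axis, up
- wheel: the same wheel, about 220 g; origin on its axis at its underside
- cap_mid (a point): push-on axle cap: red steel cup, closed top, open underside down on the bench; 28 mm tall, 28 mm across, with a flange 34 mm across and 3 mm thick round its underside; bore 20 mm across, deep enough for the axle's end. Point on the axis half-way up, 14 mm above the underside; z is the axis, up
- cap: the same cap, about 55 g; origin on its axis at its underside. Four sprung teeth inside leave a 9.6 mm opening. It drops over the axle until they touch (underside about 7 mm below the axle tip); spreading them takes 3 to 6 N over 9 mm; then they bite, and a steady push of about 11 N drives it on down; they hold about as much against coming off; let go, it springs back some 0.5 mm
- axle_tip (a point): very top of the upright plain steel axle, 12 mm across, domed end, fixed in the vise; 194 mm above the bench; z up. With the wheel down on the washer, the hub's top is 24 mm and wheel_mid 49 mm below this point; with the cap home, its underside on the hub, cap_mid is about 10 mm below it
- vise: blue bench vise fixed to the bench, holding the axle; jaws 98 mm high, 80 mm wide; screw reaches 165 mm to its -x side, anvil 120 mm to +x. Origin on the bench below the axle. Round the axle's foot, 74 mm below its tip, sits a stiff disc-spring washer, 22 mm across (10 N per mm, 2 mm travel): once the cap meets the hub, the push rises by that much on top of the teeth's 11 N
- spare_cap: black cap of the same size, without teeth: not to be used; origin at its underside
- old_wheel: worn-out wheel, grey tyre and white rim, 100 mm across, 30 mm tall, no long hub: not to be used; origin at its underside
- hammer: hammer with a wooden handle, 260 mm, lying on the bench; origin under its middle
- screwdriver: screwdriver with an orange handle, 200 mm; origin under its middle
- glue: white glue bottle with a red cap, 56 mm across, 150 mm tall; origin at its underside
- wax: wax tin, 80 mm across, 60 mm tall; origin at its underside
- tape: blue roll of tape lying flat, 100 mm across, 25 mm tall; origin at its underside
There are look-alikes about, which are no part of the job. What is shaped like the wheel but orange or purple is not meant.

How it is judged (in metres and radians):
On the way:
1. the wheel sits on the washer, on the axle, let go (horizontal distance between wheel_mid and axle_tip below 0.004 m and z of wheel_mid in the frame of axle_tip between -0.054 and -0.0465 m and angle between wheel_mid's own z axis and vertical below 0.1 rad and contact force between the fingers and wheel below 0.1 N), for 0.2 s.
At the end, for the whole second after the job is handed in: Wheel on the axle (4 mm, 0.1 rad) and down on the washer (2.5 mm); red cap on the axle end, on its axis (3 mm), square (0.07 rad), flange on the hub (1.5 mm), and held there by its teeth so that, let go, it presses on the hub with over 2.5 N; all at rest (horizontal distance between wheel_mid and axle_tip below 0.004 m and z of wheel_mid in the frame of axle_tip between -0.054 and -0.0465 m and angle between wheel_mid's own z axis and vertical below 0.1 rad and horizontal distance between cap_mid and axle_tip below 0.003 m and z of cap_mid in the frame of wheel_mid between 0.037 and 0.0405 m and angle between the z axis of cap_mid and the z axis of axle_tip, either way round below 0.07 rad and contact force between cap and wheel above 2.5 N and linear speed of each of wheel, cap below 0.01 m/s); the robot touches nothing.
It fails at once if the cap is rammed: it squeezes the wheel's hub with more than 15 N (contact force between cap and wheel above 15 N).
It fails at once if something else on the bench is moved by more than 20 mm (distance of any of old_wheel, spare_cap, hammer, screwdriver, glue, wax, tape from where it was at the start of the episode above 0.02 m).
It also fails if it takes over 70 s, if anything falls off the work surface, if the arm or the gripper's body presses on something with over 40 N, if the wrist force passes 120 N, or if a joint passes its speed limit or range.

## Robot

A 6-joint arm with a two-finger parallel gripper is mounted at the origin on the work surface. World frame = base frame: x ahead of the robot, y to its left, z up, the work surface at z = 0. Lengths are in mm, angles in rad, forces in N, time in s.
With the tool pointing down it reaches from about 350 to 975 mm from the base axis. Payload 7.1 kg.
Tool frame: the origin (TCP) lies midway between the tips of the shut fingers; the grasp point (between the pads) lies 19 mm behind it; z points along the fingers, y is the line along which they close (so a half turn about z gives the same grasp; the last joint's range is limited). The gripper opens to 88 mm and grips with 3 to 60 N. Pads are 20 mm wide; open, the fingers measure 115 mm over their backs; the gripper's body (75 mm by 178 mm) begins 61 mm behind the grasp point.
Start: joints at [-1.176, 0.423, 1.63, -0, 1.089, -0.019], TCP at [251.322, -572.225, 222.675] pointing down, gripper open.
Joint ranges: [-3, 3], [-0.9, 2.11], [0.09, 2.58], [-1.31, 4.45], [0.11, 2.69], [-2.54, 2.54]. Speed limits (rad/s): [2.39, 2.39, 3.01, 3.14, 3.14, 3.14].

## Interface

Orientations are given as a rotation vector (axis times angle).
In Python, from workcell import ctrl gives the robot as it stands. The module is installed in compiled form; this text tells all that it offers.
- The arm moves only by the tool servo_tool, never from a script. Its argument "increments" is a list of rows, each a list of 7 numbers: the shift along the world's x, y, z in cm, then the turn, a rotation vector about the world's x, y, z in degrees, then the opening, from -1 (shut) to 1 (fully open). A call has 1 to 20 rows; each row is the pose to reach, as a shift and turn from the pose commanded when the call began; what a row does not reach only later rows make up. A row lasts 1/12 s, in which the tool goes at most 41.7 mm and 7.16 degrees, less where a joint would pass 70% of its speed; a pose out of reach is approached as far as the arm can. A call with a gripper value outside its range is refused whole. The fingers move at their own pace and stop on an object; the grip force is fixed at half the most. Time passes only in rows, so rows that repeat a pose let the fingers close. It gives the time, the measured TCP pose, the force, the opening and the grip force at its end, in the units of the state.
- ctrl.get_obs(): the state, without advancing time (a new reading comes with each control period).
- ctrl.get_image(name): name is "scene" or "side" or "wrist"; returns a dict with "image" (384x512x3 uint8, red, green, blue), "fx", "fy", "cx", "cy" (pixels), "extrinsics" (4x4, takes a point from camera to world coordinates); the wrist camera has in their place "tool_from_camera" (4x4, takes a point from camera to tool coordinates, whose origin is the TCP and whose axes are the flange's). Camera axes: x right, y up, looking along -z (the intrinsics and any distortion apply to the point x, -y, -z); pixel columns grow to the right and rows downward; lengths in mm; the calibration is good to about 2 mm. A picture is of the moment at which its call begins: read the wrist's pose just before it. There is no depth.
- ctrl.close_job(): hands the job in; it is judged then, once.
The state is a dict: "t": time; "qpos": joint angles; "qvel": joint speeds; "joint_torque": joint torques, N m; "ee_pos": TCP position; "orientation": TCP orientation; "ft_force": force on the tool from outside, world axes, zero at the start; "moment": the same for the moment, N m; "width": finger opening in mm; "grasp_force": force on a finger pad.
Only numpy, scipy, OpenCV 4.12 (cv2) and the standard library are available. Lean on these libraries where they do the work, as an engineer would, in place of code of your own. Each camera call takes 0.05 s, during which the arm holds its last target. There are 200 camera calls.

## Working session

There is one attempt and no reset: what is moved stays moved. The work goes in short steps, Python scripts to look and compute and a tool call to move; the robot and the scene stay as the last step left them, time stands still between calls to the robot, and variables do not carry over. Pictures are saved under pics/ and viewed, at most 10 in all, crops included, and the job is handed in when it is done.

Besides the shell and the picture viewer there is one more tool, called by a JSON object that holds its "op" and its "data". servo_tool: Moves the arm, as the interface text tells. Its arguments: {"type":"object","properties":{"increments":{"type":"array","items":{"type":"array","items":{"type":"number"}}}},"required":["increments"]}

```bash
mkdir -p pics
cat > h.py <<'E'
import numpy as np, cv2
from workcell import ctrl
from scipy.spatial.transform import Rotation as R
def grab(n):
    o=ctrl.get_obs(); d=ctrl.get_image(n)
    if n=='wrist':
        T=np.eye(4); T[:3,:3]=R.from_rotvec(o['orientation']).as_matrix(); T[:3,3]=o['ee_pos']
        d['E']=T@np.array(d['tool_from_camera'])
    else: d['E']=np.array(d['extrinsics'])
    return d
def ray(d,u,v):
    r=d['E'][:3,:3]@np.array([(u-d['cx'])/d['fx'],-(v-d['cy'])/d['fy'],-1]); return d['E'][:3,3],r/np.linalg.norm(r)
def onz(d,u,v,z):
    c,r=ray(d,u,v); return c+r*(z-c[2])/r[2]
def proj(d,p):
    q=np.linalg.inv(d['E'])@np.append(p,1); return d['cx']+d['fx']*q[0]/-q[2], d['cy']-d['fy']*q[1]/-q[2]
def tri(rays):
    A=np.zeros((3,3));b=np.zeros(3)
    for c,r in rays:
        P=np.eye(3)-np.outer(r,r);A+=P;b+=P@c
    x=np.linalg.solve(A,b); return x,[np.linalg.norm(np.cross(x-c,r)) for c,r in rays]
def save(d,n): cv2.imwrite('pics/'+n,d['image'][:,:,::-1])
E
python3 - <<'E'
from h import *
for n in('scene','side','wrist'):
    d=grab(n); save(d,n+'0.png'); print(n,[k for k in d],d['fx'],d['E'].round(2).tolist(),d.get('distortion'))
a=cv2.imread('pics/scene0.png');b=cv2.imread('pics/side0.png')
print(ctrl.get_obs())
E
```

```text
scene ['image', 'fx', 'fy', 'cx', 'cy', 'extrinsics', 'E'] 418.836821088176 [[-0.67, -0.43, 0.6, 1490.62], [0.74, -0.37, 0.56, 811.07], [-0.02, 0.82, 0.57, 972.62], [0.0, 0.0, 0.0, 1.0]] None
side ['image', 'fx', 'fy', 'cx', 'cy', 'extrinsics', 'E'] 357.95295832032895 [[-0.83, 0.38, -0.41, 211.26], [-0.56, -0.56, 0.62, 606.97], [0.0, 0.74, 0.67, 800.9], [0.0, 0.0, 0.0, 1.0]] None
wrist ['image', 'fx', 'fy', 'cx', 'cy', 'tool_from_camera', 'E'] 291.27757830688006 [[0.4, 0.88, 0.27, 325.27], [-0.92, 0.38, 0.12, -539.6], [0.0, -0.29, 0.96, 383.07], [0.0, 0.0, 0.0, 1.0]] None
{'t': 0.15, 'qpos': array([-1.17598052e+00,  4.23690867e-01,  1.63049199e+00,  7.51448743e-06,
        1.08860680e+00, -1.90218654e-02]), 'qvel': array([ 2.95298211e-04, -2.48633669e-03, -1.35721207e-03, -8.67386096e-06,
       -3.17116754e-04,  9.16958645e-05]), 'joint_torque': array([ 9.57106058e-04, -5.44983494e+01, -2.73920685e+01,  6.43965835e-02,
        2.03962350e-02, -6.49107596e-05]), 'ee_pos': array([ 251.17678201, -571.83884199,  222.07313221]), 'orientation': array([-3.07342703e+00, -6.45178671e-01,  3.40821279e-04]), 'ft_force': array([ 0.0846579 , -1.14462648,  0.5425526 ]), 'moment': array([ 0.02956161, -0.01084888, -0.01128824]), 'grasp_force': 0.0, 'width': 87.43382921655844}
```

View pics/scene0.png

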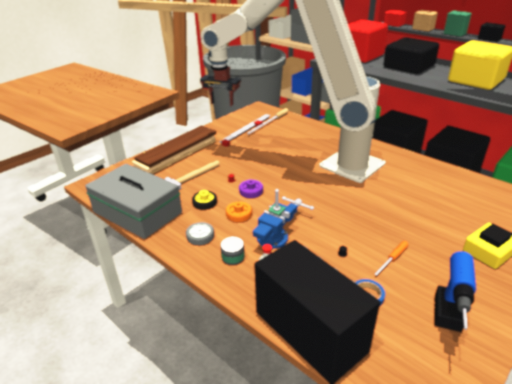

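View pics/side0.png

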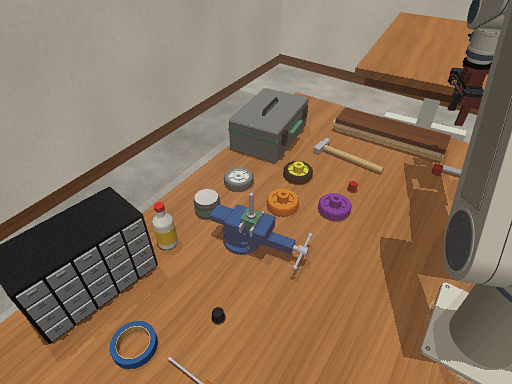

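Scene view: yellow wheel at about (204,198), red cap (231,178), and vise around (275,220). Side view: wheel (298,172), red cap (353,187), axle tip about (251,195). The glue bottle's red cap is at (160,208) in side and must be excluded.

Run:
```python
from h import *
S=grab('scene');D=grab('side')
def blob(d,lo,hi,box):
    h=cv2.cvtColor(d['image'],cv2.COLOR_RGB2HSV);m=cv2.inRange(h,lo,hi);x0,y0,x1,y1=box
    k=np.zeros_like(m);k[y0:y1,x0:x1]=m[y0:y1,x0:x1]
    n,l,s,c=cv2.connectedComponentsWithStats(k);i=1+np.argmax(s[1:,4]);return c[i],s[i]
Y=((22,120,90),(35,255,255));Rd=((0,180,90),(6,255,255))
for nm,col,b1,b2 in(('wheel',Y,(180,180,225,215),(275,150,325,190)),('cap',Rd,(220,168,240,188),(340,175,365,200))):
    c1,s1=blob(S,*col,b1);c2,s2=blob(D,*col,b2)
    print(nm,c1,s1,c2,s2,tri([ray(S,*c1),ray(D,*c2)]))
a=S['image'][185:255,235:315];b=D['image'][175:255,205:315]
f=lambda i:cv2.resize(i,(400,300),interpolation=cv2.INTER_CUBIC)
cv2.imwrite('pics/c.png',np.hstack([f(a),f(b)])[:,:,::-1])
```

```text
wheel [203.79464286 196.59821429] [194 189  21  15 224] [298.02164502 168.51082251] [288 161  21  15 231] (array([ 637.99189146, -287.11799371,   30.47356612]), [np.float64(0.4842450063892608), np.float64(0.4842450063893927)])
cap [231.02631579 177.65789474] [229 174   6   8  38] [352.93333333 183.16666667] [350 181   7   5  30] (array([ 451.35037682, -326.75094442,   18.94236003]), [np.float64(5.241573259433991), np.float64(5.241573259434085)])
```

View pics/c.png

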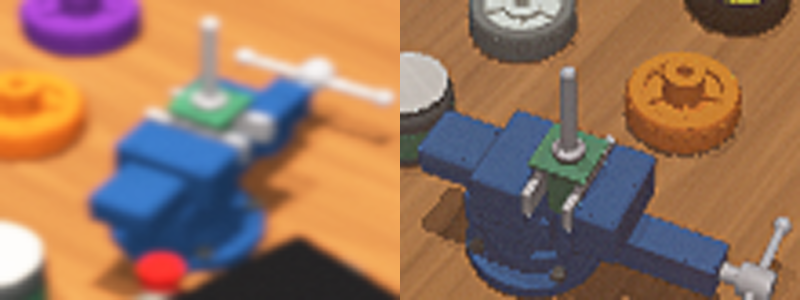

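Crop: axle tip at scene ≈(276.8,189.0), side ≈(251.2,193.1).

Run:
```python
from h import *
S=grab('scene');D=grab('side')
print(tri([ray(S,276.8,189),ray(D,251.2,193.1)]))
print(tri([ray(S,276.8,205),ray(D,251.2,216)]))
for n,u,v,z in(('oldw',238,178,25),('orange',283,198,25),('purple',335,205,25),('wax',207,197,60),('hammer',350,157,15),('hamhead',320,147,20)):print(n,onz(D,u,v,z).round())
W=grab('wrist');o=ctrl.get_obs();M=R.from_rotvec(o['orientation']).as_matrix();print(M.round(3),np.array(W['tool_from_camera']).round(2))
```

```text
(array([596.52177377,  57.12152337, 194.36302285]), [np.float64(0.14777166006955114), np.float64(0.14777166006957582)])
(array([593.33205001,  59.09961964, 122.18271219]), [np.float64(5.225733369723732), np.float64(5.2257333697237245)])
oldw [ 785. -135.   25.]
orange [ 607. -134.   25.]
purple [ 456. -197.   25.]
wax [784.  25.  60.]
hammer [ 521. -474.   15.]
hamhead [ 639. -463.   20.]
[[ 0.916  0.402 -0.   ]
 [ 0.402 -0.916  0.   ]
 [ 0.    -0.    -1.   ]] [[-0.000e+00  9.600e-01  2.900e-01  8.082e+01]
 [ 1.000e+00  0.000e+00 -0.000e+00  1.300e-01]
 [-0.000e+00  2.900e-01 -9.600e-01 -1.611e+02]
 [ 0.000e+00  0.000e+00  0.000e+00  1.000e+00]]
```

{"op": "servo_tool", "data": {"increments": [[3,2.7,0,0,0,0,1],[6,5.4,0,0,0,0,1],[9,8.1,0,0,0,0,1],[12,10.8,0,0,0,0,1],[15,13.5,0,0,0,0,1],[18,16.2,0,0,0,0,1],[21,18.9,0,0,0,0,1],[24,21.6,0,0,0,0,1],[27,24.3,0,0,0,0,1],[29.4,26.7,0,0,0,0,1],[29.4,26.7,0,0,0,0,1],[29.4,26.7,0,0,0,0,1],[29.4,26.7,0,0,0,0,1],[29.4,26.7,0,0,0,0,1]]}}

```text
t: 1.57
ee_pos: [544.4, -306.0, 222.6]
orientation: [-3.075, -0.644, 0.001]
ft_force: [-0.2, 0.1, 0.7]
width: 87.8
grasp_force: 0.0
```

```bash
cat >> h.py <<'E'
import pickle
def snap(n):
    d=grab('wrist');save(d,n+'.png');pickle.dump(d,open(n+'.pkl','wb'));o=ctrl.get_obs();print(o['t'],o['ee_pos'].round(1),o['ft_force'].round(1));return d
E
python3 -c "
from h import *
d=snap('A')"
```

```text
1.6167 [ 544.3 -306.3  222.6] [0.2 0.5 0.6]
```

{"op": "servo_tool", "data": {"increments": [[2,2,0,0,0,0,1],[4,4,0,0,0,0,1],[6,6,0,0,0,0,1],[6,6,0,0,0,0,1],[6,6,0,0,0,0,1],[6,6,0,0,0,0,1],[6,6,0,0,0,0,1]]}}

```text
t: 2.2
ee_pos: [604.2, -246.5, 222.6]
orientation: [-3.075, -0.643, 0.001]
ft_force: [-0.4, -0.7, 0.9]
width: 88.0
grasp_force: 0.0
```

```bash
python3 -c "
from h import *
d=snap('B')"
```

```text
2.25 [ 604.3 -246.4  222.7] [ 0.5 -0.2  0.2]
```

View pics/A.png

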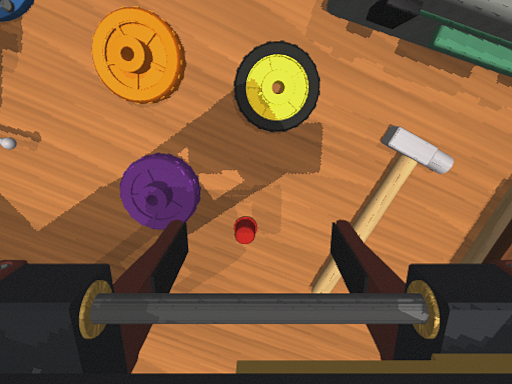

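View pics/B.png

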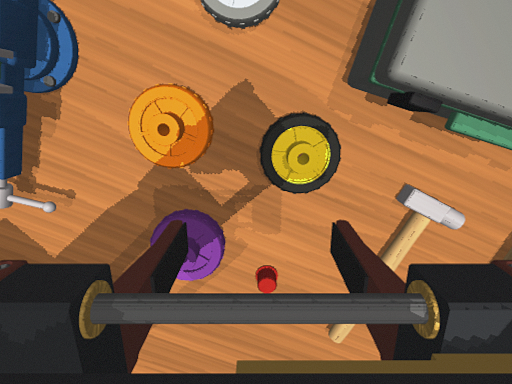

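A: wheel bore at (278,87), cap top about (245,237). B: wheel bore (303,158), cap top about (267,286), next to the finger hardware but visible.

Run:
```python
from h import *
A=pickle.load(open('A.pkl','rb'));B=pickle.load(open('B.pkl','rb'))
def bore(d,u,v):
    g=cv2.cvtColor(d['image'],cv2.COLOR_RGB2HSV)[:,:,2].astype(int)
    p=g[v-9:v+10,u-9:u+10]; print(p[::3,::3].tolist())
    m=(p<0.7*np.median(p)).astype(np.uint8);n,l,s,c=cv2.connectedComponentsWithStats(m);i=l[9,9] or 1+np.argmax(s[1:,4]);return c[i]+[u-9,v-9],s[i]
def cap(d,u,v):
    h=cv2.cvtColor(d['image'],cv2.COLOR_RGB2HSV);k=np.zeros(h.shape[:2],np.uint8);k[v-30:v+30,u-25:u+25]=1
    m=cv2.inRange(h,(0,150,60),(8,255,255))*k
    ys,xs=np.nonzero(m);print('cap bbox',xs.min(),xs.max(),ys.min(),ys.max())
    V=h[:,:,2]; t=(m>0)&(V>175)
    print([ (y,int(np.median(V[y][m[y]>0])),np.nonzero(m[y])[0][[0,-1]].tolist()) for y in range(ys.min(),ys.max()+1,2)])
r=[]
for d,u,v in((A,278,87),(B,303,158)):
    c,s=bore(d,u,v);print(c,s);r.append(ray(d,*c))
print(tri(r));print(onz(A,*c,50))
cap(A,245,230);cap(B,267,280)
```

```text
[[235, 236, 236, 237, 236, 236, 236], [235, 239, 159, 103, 159, 238, 236], [236, 195, 174, 175, 100, 231, 235], [236, 185, 176, 175, 101, 149, 236], [235, 181, 173, 151, 106, 227, 236], [236, 241, 164, 86, 228, 239, 235], [236, 236, 236, 237, 237, 235, 236]]
[279.4556962   86.62025316] [ 4  3 12 13 79]
[[214, 212, 212, 211, 210, 212, 211], [212, 212, 218, 192, 218, 211, 211], [211, 222, 105, 114, 98, 205, 210], [212, 168, 125, 123, 109, 178, 211], [212, 181, 133, 125, 115, 206, 211], [212, 215, 196, 143, 209, 211, 210], [209, 211, 211, 210, 212, 209, 210]]
[302.93137255 158.32352941] [  4   4  11  12 102]
(array([ 640.09392517, -288.40400476,   47.71259861]), [np.float64(0.8335363639191362), np.float64(0.8335363639191453)])
[ 580.03448102 -346.81390126   50.        ]
cap bbox 234 257 217 243
[(217, 185, [241, 249]), (219, 133, [238, 253]), (221, 87, [236, 254]), (223, 85, [235, 255]), (225, 85, [234, 256]), (227, 118, [234, 256]), (229, 181, [234, 256]), (231, 178, [234, 256]), (233, 197, [235, 255]), (235, 199, [235, 254]), (237, 199, [236, 253]), (239, 199, [236, 253]), (241, 200, [238, 251]), (243, 158, [241, 248])]
cap bbox 255 277 266 293
[(266, 171, [262, 270]), (268, 142, [259, 274]), (270, 88, [257, 275]), (272, 88, [256, 276]), (274, 90, [256, 277]), (276, 89, [255, 277]), (278, 117, [256, 277]), (280, 201, [257, 274]), (282, 200, [259, 274]), (284, 200, [258, 276]), (286, 199, [258, 275]), (288, 200, [260, 275]), (290, 201, [260, 273]), (292, 221, [263, 270])]
```

Run:
```python
from h import *
A=pickle.load(open('A.pkl','rb'));B=pickle.load(open('B.pkl','rb'))
r=[]
for d,u,v in((A,278,87),(B,303,158)):
    g=cv2.cvtColor(d['image'],cv2.COLOR_RGB2HSV)[:,:,2].astype(int);p=g[v-9:v+10,u-9:u+10]
    m=(p<0.9*np.median(p)).astype(np.uint8);n,l,s,c=cv2.connectedComponentsWithStats(m);i=1+np.argmax(s[1:,4])
    c=[u-9+s[i][0]+(s[i][2]-1)/2,v-9+s[i][1]+(s[i][3]-1)/2];print(c,s[i]);r.append(ray(d,*c));print(onz(d,*c,50))
print('wheel top',tri(r))
tops=[];fl=[]
for d,u,vt,vf in((A,245.2,243.7,216.4),(B,266.5,293.5,265.4)):
    for v,z,rad,sg,L in((vt,28,14,-1,tops),(vf,3,17,1,fl)):
        c,q=ray(d,u,v);h=q[:2]/np.linalg.norm(q[:2]);p=onz(d,u,v,z)[:2]+sg*h*rad;L.append((c,q));print(z,p.round(1))
print(tri(tops),tri(fl))
```

```text
[np.float64(278.0), np.float64(86.5)] [  3   2  13  14 146]
[ 640.00321703 -287.40860704   50.        ]
[np.float64(303.0), np.float64(158.5)] [  3   4  13  12 123]
[ 639.63706159 -287.45253873   50.        ]
wheel top (array([ 639.8493611 , -287.28095536,   51.15445666]), [np.float64(0.11284676079988891), np.float64(0.1128467607998444)])
28 [ 454.3 -327.2]
3 [ 451.5 -324. ]
28 [ 452.5 -324.4]
3 [ 452.7 -326.4]
(array([ 440.20520313, -331.17375991,   27.53978157]), [np.float64(0.6967665053483524), np.float64(0.6967665053483887)]) (array([ 467.15006449, -319.27124867,    1.55889319]), [np.float64(0.036532465761213204), np.float64(0.0365324657610331)])
```

{"op": "servo_tool", "data": {"increments": [[-0.5,3.5,1,0,0,0,1],[-1,7,2,0,0,0,1],[-1.5,10.5,3,0,0,0,1],[-2,14,4,0,0,0,1],[-2.5,17.5,5,0,0,0,1],[-3,21,6,0,0,0,1],[-3.5,24.5,7,0,0,0,1],[-4,27,8,0,0,0,1],[-4,27,8,0,0,0,1],[-4,27,8,0,0,0,1],[-4,27,8,0,0,0,1]]}}

```text
t: 3.17
ee_pos: [565.1, 23.7, 302.5]
orientation: [3.074, 0.644, -0.0]
ft_force: [-0.4, -0.1, 0.4]
width: 88.2
grasp_force: 0.0
```

```bash
python3 -c "
from h import *
d=snap('C');print(proj(d,[596.5,57.1,194]))"
```

```text
3.2167 [565.1  23.4 302.2] [ 0.3 -0.5 -0.8]
(np.float64(238.80896565067428), np.float64(144.0438342240205))
```

{"op": "servo_tool", "data": {"increments": [[2,2,0,0,0,0,1],[4,4,0,0,0,0,1],[6,6,0,0,0,0,1],[6,6,0,0,0,0,1],[6,6,0,0,0,0,1],[6,6,0,0,0,0,1],[6,6,0,0,0,0,1]]}}

```text
t: 3.8
ee_pos: [624.6, 83.3, 302.2]
orientation: [3.075, 0.643, -0.002]
ft_force: [0.6, 0.3, 0.0]
width: 88.1
grasp_force: 0.0
```

```bash
python3 -c "
from h import *
d=snap('D');ims=[]
for n in 'CD':
    d=pickle.load(open(n+'.pkl','rb'));u,v=map(int,proj(d,[596.5,57.1,194]));print(u,v)
    ims.append(cv2.resize(d['image'][v-40:v+40,u-40:u+40],(400,400),interpolation=cv2.INTER_NEAREST))
cv2.imwrite('pics/cd.png',np.hstack(ims)[:,:,::-1])"
```

```text
3.85 [624.7  83.4 302.4] [-0.8  0.8 -0. ]
238 144
271 222
```

View pics/cd.png

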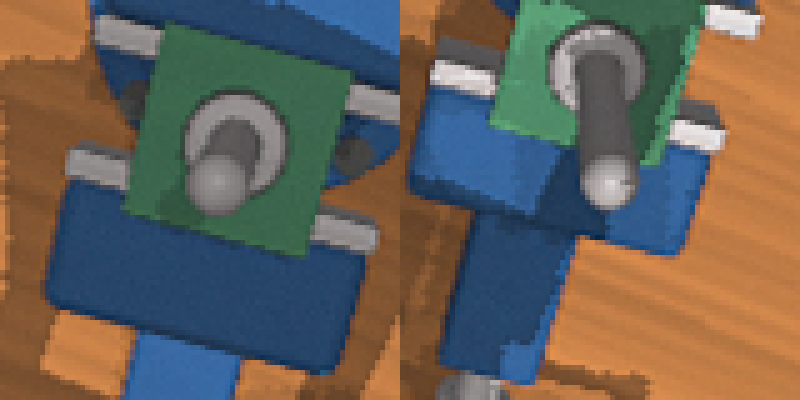

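Tip (dome) centres: C ≈(241.3,140.0), D ≈(272.1,218.1).

Run:
```python
from h import *
C=pickle.load(open('C.pkl','rb'));D=pickle.load(open('D.pkl','rb'))
print(tri([ray(C,241.3,140),ray(D,272.1,218.1)]),onz(C,241.3,140,189),onz(D,272.1,218.1,189))
# washer centre z~122
print(onz(C,198+235/5-.5,104+142/5-.5,121),onz(D,231+198/5-.5,182+70/5-.5,121))
```

```text
(array([599.81513321,  56.83874587, 189.5809686 ]), [np.float64(0.5777967347926489), np.float64(0.5777967347927506)]) [600.14084406  56.42664265 189.        ] [599.18266835  57.11521915 189.        ]
[600.57750614  56.70413319 121.        ] [600.93871181  57.28975157 121.        ]
```

{"op": "servo_tool", "data": {"increments": [[0.2,-3.5,0,0,0,0,1],[0.4,-7,0,0,0,0,1],[0.6,-10.5,0,0,0,0,1],[0.8,-14,0,0,0,0,1],[1,-17.5,0,0,0,0,1],[1.2,-21,-1,0,0,0,1],[1.4,-24.5,-4,0,0,0,1],[1.5,-28,-7,0,0,0,1],[1.5,-31.5,-10,0,0,0,1],[1.5,-35,-13,0,0,0,1],[1.5,-37.1,-16,0,0,0,1],[1.5,-37.1,-19,0,0,0,1],[1.5,-37.1,-20,0,0,0,1],[1.5,-37.1,-20,0,0,0,1],[1.5,-37.1,-20,0,0,0,1],[1.5,-37.1,-20,0,0,0,1],[1.5,-37.1,-20,0,0,0,1]]}}

```text
t: 5.27
ee_pos: [642.0, -285.9, 105.7]
orientation: [3.072, 0.647, 0.005]
ft_force: [-0.1, -0.2, 0.5]
width: 87.5
grasp_force: 0.0
```

{"op": "servo_tool", "data": {"increments": [[0,0,0,0,0,0,1],[0,0,0,0,0,0,1],[0,0,0,0,0,0,1]]}}

```text
t: 5.52
ee_pos: [640.9, -286.0, 103.8]
orientation: [3.073, 0.646, 0.002]
ft_force: [0.1, -0.0, 0.4]
width: 87.7
grasp_force: 0.0
```

Run:
```python
from h import *
d=snap('F');u,v=proj(d,[639.8,-287.3,50]);print(u,v,ctrl.get_obs()['orientation'])
u,v=int(u),int(v)
g=cv2.cvtColor(d['image'],cv2.COLOR_RGB2HSV)[:,:,2].astype(int);p=g[v-20:v+21,u-20:u+21]
m=(p<0.85*np.median(p)).astype(np.uint8);n,l,s,c=cv2.connectedComponentsWithStats(m)
for i in range(1,n):
  if s[i][4]>60:
    q=[u-20+s[i][0]+(s[i][2]-1)/2,v-20+s[i][1]+(s[i][3]-1)/2];print(q,s[i],onz(d,*q,50))
```

```text
5.5667 [ 640.7 -286.   103.5] [-0.  -0.3 -0.1]
259.3256602948204 209.60124236335955 [3.07386298e+00 6.45896688e-01 1.26352628e-03]
[np.float64(259.0), np.float64(209.5)] [ 11  13  19  16 231] [ 639.7751338  -287.03059038   50.        ]
```

{"op": "servo_tool", "data": {"increments": [[-0.05,-0.08,-2,0,0,0,1],[-0.05,-0.08,-4,0,0,0,1],[-0.05,-0.08,-5.5,0,0,0,1],[-0.05,-0.08,-6.3,0,0,0,1],[-0.05,-0.08,-6.8,0,0,0,1],[-0.05,-0.08,-6.9,0,0,0,1],[-0.05,-0.08,-6.9,0,0,0,1],[-0.05,-0.08,-6.9,0,0,0,1],[-0.05,-0.08,-6.9,0,0,0,1],[-0.05,-0.08,-6.9,0,0,0,1]]}}

```text
t: 6.4
ee_pos: [640.3, -287.2, 34.6]
orientation: [3.074, 0.645, 0.002]
ft_force: [-0.7, -0.4, -0.5]
width: 87.9
grasp_force: 0.0
```

{"op": "servo_tool", "data": {"increments": [[0,0,0,0,0,0,-1],[0,0,0,0,0,0,-1],[0,0,0,0,0,0,-1],[0,0,0,0,0,0,-1],[0,0,0,0,0,0,-1],[0,0,0,0,0,0,-1],[0,0,0,0,0,0,-1],[0,0,0,0,0,0,-1],[0,0,0,0,0,0,-1],[0,0,0,0,0,0,-1]]}}

```text
t: 7.23
ee_pos: [639.8, -286.9, 33.7]
orientation: [-3.074, -0.645, 0.0]
ft_force: [-0.2, 0.9, 1.4]
width: 35.7
grasp_force: 30.0
```

{"op": "servo_tool", "data": {"increments": [[0,0,1,0,0,0,-1],[0,0,3,0,0,0,-1],[0,0,6,0,0,0,-1],[0,0,9,0,0,0,-1],[0,0,12,0,0,0,-1],[0,0,15,0,0,0,-1],[0,1,18,0,0,0,-1],[-0.3,4,21,0,0,0,-1],[-0.7,7,24,0,0,0,-1],[-1,10,25,0,0,0,-1],[-1.4,13,25,0,0,0,-1],[-1.8,16,25,0,0,0,-1],[-2.2,19,25,0,0,0,-1],[-2.5,22,25,0,0,0,-1],[-3,25,25,0,0,0,-1],[-3.4,28,25,0,0,0,-1],[-3.8,31,25,0,0,0,-1],[-4,33.5,25,0,0,0,-1],[-4,34.4,25,0,0,0,-1],[-4,34.4,25,0,0,0,-1]]}}

```text
t: 8.9
ee_pos: [599.5, 58.8, 284.1]
orientation: [-3.074, -0.65, -0.001]
ft_force: [-0.9, -0.2, -1.2]
width: 35.3
grasp_force: 30.0
```

{"op": "servo_tool", "data": {"increments": [[0,0,0,0,0,0,-1],[0,0,0,0,0,0,-1],[0,0,0,0,0,0,-1],[0,0,0,0,0,0,-1],[0,0,0,0,0,0,-1],[0,0,0,0,0,0,-1]]}}

```text
t: 9.4
ee_pos: [599.9, 56.3, 283.6]
orientation: [3.075, 0.644, -0.0]
ft_force: [0.7, 0.4, -1.8]
width: 35.8
grasp_force: 30.0
```

Run:
```python
from h import *
W=snap('G');D=grab('side');S=grab('scene')
o=ctrl.get_obs();print(o['ee_pos'],o['orientation'],o['width'],o['ft_force'])
p=o['ee_pos']+[0,0,17]
print(proj(W,p))
u,v=map(int,proj(W,p))
a=W['image'][v-50:v+50,u-50:u+50]
u,v=map(int,proj(D,[600,57,200]));b=D['image'][v-50:v+50,u-50:u+50];print(u,v)
f=lambda i:cv2.resize(i,(400,400),interpolation=cv2.INTER_CUBIC)
cv2.imwrite('pics/g.png',np.hstack([f(a),f(b)])[:,:,::-1])
g=cv2.cvtColor(W['image'],cv2.COLOR_RGB2HSV)
u,v=map(int,proj(W,p));pp=g[v-20:v+21,u-20:u+21,2].astype(int)
m=(pp<0.85*np.median(pp)).astype(np.uint8);n,l,s,c=cv2.connectedComponentsWithStats(m)
for i in range(1,n):
  if s[i][4]>60:
    q=[u-20+s[i][0]+(s[i][2]-1)/2,v-20+s[i][1]+(s[i][3]-1)/2];print(q,s[i],onz(W,*q,p[2]))
```

```text
9.45 [599.9  56.4 283.6] [ 0.6 -0.6 -2. ]
[599.8395414   56.7226582  283.66106138] [ 3.07466639e+00  6.44883526e-01 -1.04641363e-04] 35.37641118059429 [-0.30092414 -0.66252863 -1.82977827]
(np.float64(257.65705337437305), np.float64(252.60423755496453))
250 190
[np.float64(258.5), np.float64(251.5)] [  9   9  26  22 453] [600.65273602  56.56822836 300.66106138]
```

View pics/g.png

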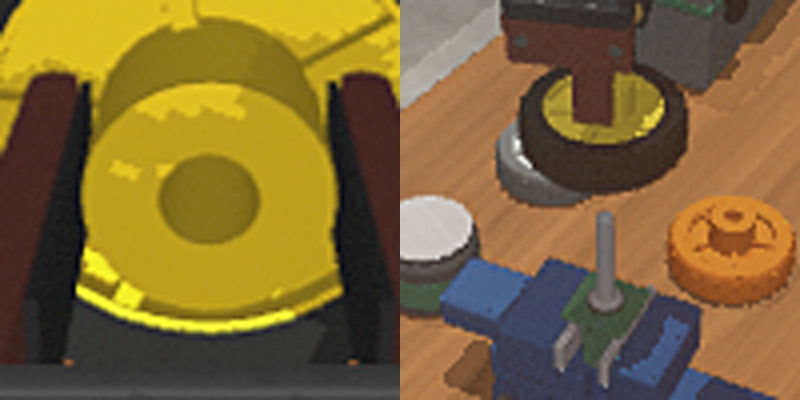

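{"op": "servo_tool", "data": {"increments": [[-0.05,0.02,-1.5,0,0,0,-1],[-0.05,0.02,-3,0,0,0,-1],[-0.05,0.02,-4,0,0,0,-1],[-0.05,0.02,-4.8,0,0,0,-1],[-0.05,0.02,-4.8,0,0,0,-1],[-0.05,0.02,-5.1,0,0,0,-1],[-0.05,0.02,-5.4,0,0,0,-1],[-0.05,0.02,-5.7,0,0,0,-1],[-0.05,0.02,-6,0,0,0,-1],[-0.05,0.02,-6.2,0,0,0,-1],[-0.05,0.02,-6.2,0,0,0,-1]]}}

```text
t: 10.47
ee_pos: [599.1, 57.1, 221.3]
orientation: [-3.075, -0.645, 0.001]
ft_force: [0.2, 1.0, -1.2]
width: 35.6
grasp_force: 30.0
```

{"op": "servo_tool", "data": {"increments": [[0,0,-0.5,0,0,0,-1],[0,0,-1,0,0,0,-1],[0,0,-1.5,0,0,0,-1],[0,0,-2,0,0,0,-1],[0,0,-2,0,0,0,-1]]}}

```text
t: 10.88
ee_pos: [598.5, 57.1, 200.2]
orientation: [-3.074, -0.645, 0.003]
ft_force: [0.2, 0.1, -2.6]
width: 35.7
grasp_force: 30.0
```

{"op": "servo_tool", "data": {"increments": [[0,0,-0.6,0,0,0,-1],[0,0,-1.2,0,0,0,-1],[0,0,-1.8,0,0,0,-1],[0,0,-2.4,0,0,0,-1],[0,0,-3,0,0,0,-1],[0,0,-3.6,0,0,0,-1],[0,0,-4.1,0,0,0,-1],[0,0,-4.3,0,0,0,-1],[0,0,-4.3,0,0,0,-1],[0,0,-4.3,0,0,0,-1]]}}

```text
t: 11.72
ee_pos: [599.4, 57.2, 158.6]
orientation: [3.075, 0.645, -0.0]
ft_force: [0.3, -0.5, -0.7]
width: 35.5
grasp_force: 30.0
```

{"op": "servo_tool", "data": {"increments": [[0,0,-0.1,0,0,0,-1],[0,0,-0.2,0,0,0,-1],[0,0,-0.3,0,0,0,-1],[0,0,-0.35,0,0,0,-1],[0,0,-0.35,0,0,0,-1],[0,0,-0.35,0,0,0,-1]]}}

```text
t: 12.22
ee_pos: [599.3, 57.2, 155.2]
orientation: [-3.075, -0.645, -0.0]
ft_force: [0.2, 0.9, -2.1]
width: 35.6
grasp_force: 30.0
```

{"op": "servo_tool", "data": {"increments": [[0,0,-0.1,0,0,0,-1],[0,0,-0.1,0,0,0,-1],[0,0,-0.1,0,0,0,-1],[0,0,-0.1,0,0,0,1],[0,0,-0.1,0,0,0,1],[0,0,-0.1,0,0,0,1],[0,0,-0.1,0,0,0,1],[0,0,-0.1,0,0,0,1],[0,0,-0.1,0,0,0,1],[0,0,-0.1,0,0,0,1],[0,0,-0.1,0,0,0,1],[0,0,-0.1,0,0,0,1]]}}

```text
t: 13.22
ee_pos: [599.4, 57.2, 154.2]
orientation: [3.075, 0.645, 0.0]
ft_force: [-0.7, 0.4, 0.1]
width: 87.3
grasp_force: 0.0
```

{"op": "servo_tool", "data": {"increments": [[0,0,2,0,0,0,1],[0,0,5,0,0,0,1],[0,0,8,0,0,0,1],[0,0,11,0,0,0,1],[0,0,13,0,0,0,1],[0,0,13,0,0,0,1],[0,0,13,0,0,0,1],[0,0,13,0,0,0,1],[0,0,13,0,0,0,1]]}}

```text
t: 13.97
ee_pos: [598.3, 57.1, 282.4]
orientation: [-3.074, -0.645, 0.005]
ft_force: [0.4, 0.2, -0.3]
width: 87.8
grasp_force: 0.0
```

Run:
```python
from h import *
W=snap('H');D=grab('side');pickle.dump(D,open('Hs.pkl','wb'))
u,v=map(int,proj(W,[599.5,57,180]));print(u,v);a=W['image'][v-50:v+50,u-50:u+50]
u,v=map(int,proj(D,[600,57,160]));b=D['image'][v-40:v+40,u-40:u+40];print(u,v)
f=lambda i:cv2.resize(i,(400,400),interpolation=cv2.INTER_CUBIC)
cv2.imwrite('pics/hh.png',np.hstack([f(a),f(b)])[:,:,::-1])
```

```text
14.0167 [598.4  57.1 282.4] [-0.7  0.6 -0.8]
259 188
250 202
```

View pics/hh.png

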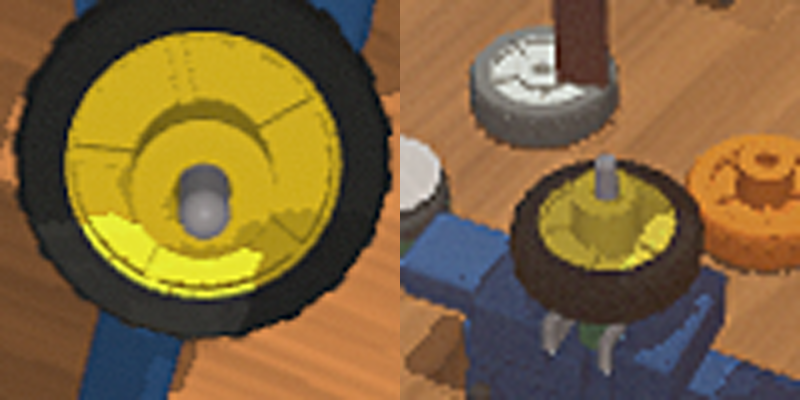

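{"op": "servo_tool", "data": {"increments": [[-1,-2.8,0,0,0,0,1],[-2,-5.6,0,0,0,0,1],[-3,-8.4,0,0,0,0,1],[-4,-11.2,0,0,0,0,1],[-5.2,-14,-1,0,0,0,1],[-6.3,-16.8,-2,0,0,0,1],[-7.4,-19.6,-3.5,0,0,0,1],[-8.5,-22.4,-5,0,0,0,1],[-9.6,-25.2,-6.5,0,0,0,1],[-10.7,-28,-8,0,0,0,1],[-11.8,-30.8,-9.5,0,0,0,1],[-12.9,-33.6,-11,0,0,0,1],[-14,-36.4,-12.5,0,0,0,1],[-14.6,-38.3,-13.4,0,0,0,1],[-14.6,-38.3,-13.4,0,0,0,1],[-14.6,-38.3,-13.4,0,0,0,1],[-14.6,-38.3,-13.4,0,0,0,1],[-14.6,-38.3,-13.4,0,0,0,1],[-14.6,-38.3,-13.4,0,0,0,1]]}}

```text
t: 15.65
ee_pos: [454.0, -325.0, 150.7]
orientation: [3.074, 0.647, 0.001]
ft_force: [0.1, -0.0, -1.2]
width: 88.3
grasp_force: 0.0
```

Run:
```python
from h import *
H=pickle.load(open('H.pkl','rb'));print('tip',onz(H,259.6,191.3,188.5))
d=snap('I');u,v=map(int,proj(d,[452.8,-325.6,28]));print(u,v)
h=cv2.cvtColor(d['image'],cv2.COLOR_RGB2HSV);k=np.zeros(h.shape[:2],np.uint8);k[v-45:v+45,u-45:u+45]=1
m=cv2.inRange(h,(0,150,50),(8,255,255))*k;V=h[:,:,2]
ys,xs=np.nonzero(m)
for y in range(ys.min(),ys.max()+1,3):
    x=np.nonzero(m[y])[0];print(y,x[0],x[-1],(x[0]+x[-1])/2,int(np.median(V[y][x])),int(V[y,u]))
```

```text
tip [599.38035105  56.47284226 188.5       ]
15.7 [ 454.  -325.   150.7] [ 0.6 -0.6 -0.3]
258 185
165 254 262 258.0 133 141
168 248 268 258.0 129 97
171 246 271 258.5 93 90
174 244 272 258.0 109 117
177 244 273 258.5 137 137
180 243 273 258.0 139 137
183 243 273 258.0 138 139
186 245 272 258.5 138 138
189 246 270 258.0 139 140
192 247 269 258.0 139 140
195 250 267 258.5 140 140
198 258 260 259.0 92 92
```

Run:
```python
from h import *
d=pickle.load(open('I.pkl','rb'))
for v,z,rad,sg in((197.8,28,14,-1),(164.4,3,17,1)):
    c,q=ray(d,258.2,v);m=d['E'][:2,1];m=m/np.linalg.norm(m)  # image-up direction
    print((onz(d,258.2,v,z)[:2]-sg*m*rad*(1 if sg>0 else 1)).round(2))
o=ctrl.get_obs();print(o['ee_pos'])
```

```text
[ 453.01 -325.22]
[ 451.76 -325.76]
[ 453.98105374 -325.04926313  150.72793269]
```

{"op": "servo_tool", "data": {"increments": [[-0.12,-0.02,-3,0,0,0,1],[-0.12,-0.02,-6,0,0,0,1],[-0.12,-0.02,-9,0,0,0,1],[-0.12,-0.02,-11.5,0,0,0,1],[-0.12,-0.02,-13,0,0,0,1],[-0.12,-0.02,-14,0,0,0,1],[-0.12,-0.02,-14.3,0,0,0,1],[-0.12,-0.02,-14.45,0,0,0,1],[-0.12,-0.02,-14.45,0,0,0,1],[-0.12,-0.02,-14.45,0,0,0,1],[-0.12,-0.02,-14.45,0,0,0,1],[-0.12,-0.02,-14.45,0,0,0,1]]}}

```text
t: 16.7
ee_pos: [452.6, -326.4, 6.6]
orientation: [3.073, 0.645, 0.002]
ft_force: [0.4, -0.8, -0.4]
width: 88.1
grasp_force: 0.0
```

{"op": "servo_tool", "data": {"increments": [[0,0,0,0,0,0,-1],[0,0,0,0,0,0,-1],[0,0,0,0,0,0,-1],[0,0,0,0,0,0,-1],[0,0,0,0,0,0,-1],[0,0,0,0,0,0,-1],[0,0,0,0,0,0,-1],[0,0,0,0,0,0,-1],[0,0,0,0,0,0,-1],[0,0,0,0,0,0,-1]]}}

```text
t: 17.53
ee_pos: [452.1, -326.0, 5.7]
orientation: [-3.075, -0.645, 0.0]
ft_force: [-0.7, -0.2, 0.2]
width: 28.0
grasp_force: 30.0
```

{"op": "servo_tool", "data": {"increments": [[0,0,1,0,0,0,-1],[0,0,4,0,0,0,-1],[0,0,7,0,0,0,-1],[0,0,10,0,0,0,-1],[0.5,1.5,13,0,0,0,-1],[1.5,4,16,0,0,0,-1],[2.5,6.8,19,0,0,0,-1],[3.5,9.6,22,0,0,0,-1],[4.6,12.4,24,0,0,0,-1],[5.7,15.2,25,0,0,0,-1],[6.8,18,25,0,0,0,-1],[7.9,20.8,25,0,0,0,-1],[9,23.6,25,0,0,0,-1],[10.1,26.4,25,0,0,0,-1],[11.2,29.2,25,0,0,0,-1],[12.3,32,25,0,0,0,-1],[13.4,34.8,25,0,0,0,-1],[14.3,37.2,25,0,0,0,-1],[14.7,38.3,25,0,0,0,-1],[14.7,38.3,25,0,0,0,-1]]}}

```text
t: 19.2
ee_pos: [599.4, 58.9, 256.0]
orientation: [-3.074, -0.65, -0.001]
ft_force: [0.8, 0.2, -0.8]
width: 27.7
grasp_force: 30.0
```

{"op": "servo_tool", "data": {"increments": [[0,0,-1,0,0,0,-1],[0,0,-1.5,0,0,0,-1],[0,0,-1.5,0,0,0,-1],[0,0,-1.5,0,0,0,-1],[0,0,-1.5,0,0,0,-1],[0,0,-1.5,0,0,0,-1]]}}

```text
t: 19.7
ee_pos: [599.2, 56.3, 240.9]
orientation: [3.075, 0.644, 0.001]
ft_force: [-1.0, 0.1, -1.0]
width: 27.9
grasp_force: 30.0
```

Run:
```python
from h import *
W=snap('J');D=grab('side');S=grab('scene');o=ctrl.get_obs();print(o['ee_pos'],o['orientation'],o['ft_force'])
h=cv2.cvtColor(W['image'],cv2.COLOR_RGB2HSV);p=o['ee_pos']+[0,0,22.3];u,v=map(int,proj(W,p));k=np.zeros(h.shape[:2],np.uint8);k[v-60:v+60,u-45:u+45]=1
m=cv2.inRange(h,(0,150,50),(8,255,255))*k;ys,xs=np.nonzero(m);print('pred',proj(W,p),xs.min(),xs.max(),ys.min(),ys.max())
vt=ys.max()+.5;q=onz(W,(xs.min()+xs.max())/2,vt,p[2])[:2];mm=W['E'][:2,1];mm/=np.linalg.norm(mm);print('cap axis',q+mm*14)
x=[cv2.resize(i['image'][v-40:v+40,u-40:u+40],(400,400),interpolation=cv2.INTER_CUBIC) for i in(S,D) for u,v in [map(int,proj(i,[598,57,205]))]]
cv2.imwrite('pics/j.png',np.hstack(x)[:,:,::-1])
```

```text
19.75 [599.3  56.4 241. ] [-0.6  1.   0.1]
[599.24031388  56.72378537 240.94842766] [3.07463937e+00 6.44780139e-01 6.66001290e-04] [-0.33972975 -0.03253959  0.07163429]
pred (np.float64(257.7144552592064), np.float64(257.42957227515114)) 214 288 211 292
cap axis [590.37835752  56.96251469]
```

View pics/j.png

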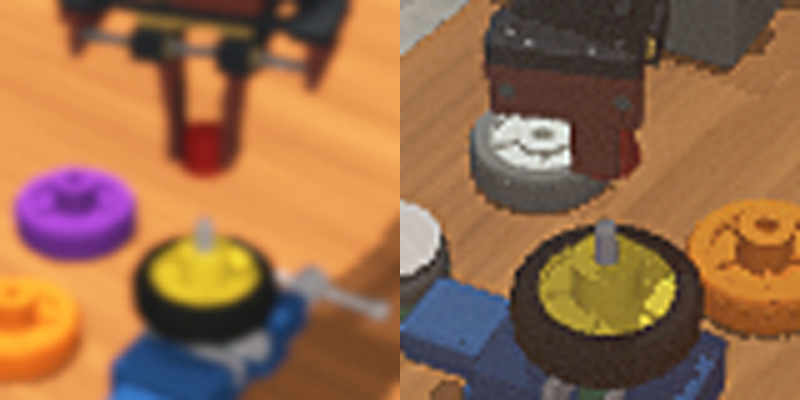

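{"op": "servo_tool", "data": {"increments": [[0,0,-1,0,0,0,-1],[0,0,-2,0,0,0,-1],[0,0,-3,0,0,0,-1],[0,0,-3.6,0,0,0,-1],[0,0,-3.9,0,0,0,-1],[0,0,-4.2,0,0,0,-1],[0,0,-4.4,0,0,0,-1],[0,0,-4.5,0,0,0,-1],[0,0,-4.5,0,0,0,-1],[0,0,-4.5,0,0,0,-1]]}}

```text
t: 20.68
ee_pos: [599.3, 57.0, 196.0]
orientation: [3.075, 0.645, 0.001]
ft_force: [-0.3, -0.1, -1.2]
width: 28.0
grasp_force: 30.0
```

{"op": "servo_tool", "data": {"increments": [[0,0,-0.15,0,0,0,-1],[0,0,-0.3,0,0,0,-1],[0,0,-0.45,0,0,0,-1],[0,0,-0.6,0,0,0,-1],[0,0,-0.75,0,0,0,-1],[0,0,-0.75,0,0,0,-1],[0,0,-0.75,0,0,0,-1],[0,0,-0.75,0,0,0,-1]]}}

```text
t: 21.35
ee_pos: [599.1, 56.9, 188.0]
orientation: [3.075, 0.645, -0.0]
ft_force: [1.2, -0.4, 0.5]
width: 27.7
grasp_force: 30.0
```

{"op": "servo_tool", "data": {"increments": [[0,0,-0.1,0,0,0,-1],[0,0,-0.2,0,0,0,-1],[0,0,-0.3,0,0,0,-1],[0,0,-0.3,0,0,0,-1],[0,0,-0.3,0,0,0,-1]]}}

```text
t: 21.77
ee_pos: [599.2, 56.9, 184.9]
orientation: [3.075, 0.645, 0.0]
ft_force: [3.2, 0.1, -1.7]
width: 27.4
grasp_force: 30.0
```

Run:
```python
from h import *
F=[]
for i in range(8):
    D=ctrl.get_image('side') if i<7 else grab('side');F.append(ctrl.get_obs()['ft_force'])
print(np.array(F)[:,2].round(1),np.mean(F,0),ctrl.get_obs()['ee_pos'])
W=grab('wrist')
ims=[]
for i,p in((D,[598,57,180]),(W,[599,57,200])):
    u,v=map(int,proj(i,p));ims.append(cv2.resize(i['image'][v-40:v+40,u-40:u+40],(400,400),interpolation=cv2.INTER_CUBIC))
cv2.imwrite('pics/k.png',np.hstack(ims)[:,:,::-1])
```

```text
[-2.2 -2.6 -2.4 -2.1 -3.8 -3.7 -3.6 -2.8] [ 3.10935956  0.14210975 -2.8840209 ] [599.18651309  56.9653359  185.04179298]
```

{"op": "servo_tool", "data": {"increments": [[0.04,0,0,0,0,0,-1],[0.07,0,0,0,0,0,-1],[0.07,0,0,0,0,0,-1],[0.07,0,0,0,0,0,-1]]}}

```text
t: 22.55
ee_pos: [599.4, 57.0, 185.0]
orientation: [-3.074, -0.645, 0.002]
ft_force: [-0.1, -0.2, -2.6]
width: 27.6
grasp_force: 30.0
```

```bash
cat >> h.py <<'E'
def ft():
    F=[];M=[]
    for i in range(6):
        ctrl.get_image('side');o=ctrl.get_obs();F.append(o['ft_force']);M.append(o['moment'])
    print(round(o['t'],2),'F',np.mean(F,0).round(2),np.std(F,0).round(2),'M',np.mean(M,0).round(3),o['ee_pos'].round(2),o['width'])
E
python3 -c "
from h import *
ft()"
```

```text
22.85 F [ 0.31  0.1  -2.23] [0.54 0.28 0.47] M [ 0.001 -0.059  0.01 ] [599.45  56.97 185.03] 27.800357004046248
```

{"op": "servo_tool", "data": {"increments": [[0,0,-0.05,0,0,0,-1],[0,0,-0.1,0,0,0,-1],[0,0,-0.15,0,0,0,-1],[0,0,-0.2,0,0,0,-1]]}}

```text
t: 23.18
ee_pos: [599.9, 57.0, 184.2]
orientation: [3.075, 0.645, 0.001]
ft_force: [-5.1, -1.1, 10.7]
width: 27.5
grasp_force: 30.0
```

```bash
python3 -c "
from h import *
ft()"
```

```text
23.48 F [-3.25 -0.04  7.45] [0.43 0.62 0.27] M [-0.019  0.598  0.009] [599.88  57.   184.23] 27.73437668649775
```

{"op": "servo_tool", "data": {"increments": [[-0.04,0,-0.05,0,0,0,-1],[-0.04,0,-0.1,0,0,0,-1],[-0.04,0,-0.15,0,0,0,-1],[-0.04,0,-0.2,0,0,0,-1]]}}

```text
t: 23.82
ee_pos: [599.9, 57.0, 182.8]
orientation: [3.074, 0.645, 0.002]
ft_force: [-3.5, -0.2, 11.1]
width: 27.9
grasp_force: 30.0
```

```bash
python3 -c "
from h import *
ft()"
```

```text
24.12 F [-3.67 -0.15  9.55] [0.42 0.46 0.27] M [-0.031  0.616  0.   ] [599.87  57.01 182.71] 27.768480793764247
```

{"op": "servo_tool", "data": {"increments": [[-0.03,0,-0.05,0,0,0,-1],[-0.04,0,-0.1,0,0,0,-1],[-0.04,0,-0.15,0,0,0,-1],[-0.04,0,-0.2,0,0,0,-1]]}}

```text
t: 24.45
ee_pos: [599.9, 57.0, 180.9]
orientation: [3.074, 0.645, 0.004]
ft_force: [-2.9, -0.3, 10.4]
width: 27.7
grasp_force: 30.0
```

```bash
python3 -c "
from h import *
ft()"
```

```text
24.75 F [-2.71 -0.61  9.7 ] [0.43 0.23 0.38] M [-0.06   0.467  0.009] [599.82  56.99 180.84] 27.31954497343864
```

{"op": "servo_tool", "data": {"increments": [[-0.03,0,-0.05,0,0,0,-1],[-0.04,0,-0.1,0,0,0,-1],[-0.04,0,-0.15,0,0,0,-1],[-0.04,0,-0.2,0,0,0,-1]]}}

```text
t: 25.08
ee_pos: [599.8, 57.0, 179.1]
orientation: [3.074, 0.645, 0.005]
ft_force: [-1.4, -0.2, 10.6]
width: 27.6
grasp_force: 30.0
```

```bash
python3 -c "
from h import *
ft()"
```

```text
25.38 F [-2.   -0.24  9.7 ] [0.49 0.42 0.2 ] M [-0.074  0.332 -0.004] [599.79  56.99 178.98] 27.723802863245087
```

{"op": "servo_tool", "data": {"increments": [[-0.02,0,-0.05,0,0,0,-1],[-0.03,0,-0.1,0,0,0,-1],[-0.03,0,-0.15,0,0,0,-1],[-0.03,0,-0.2,0,0,0,-1]]}}

```text
t: 25.72
ee_pos: [599.8, 57.0, 177.2]
orientation: [3.074, 0.645, 0.006]
ft_force: [-1.6, -0.3, 10.6]
width: 28.0
grasp_force: 30.0
```

```bash
python3 -c "
from h import *
ft()"
```

```text
26.02 F [-1.2  -0.34  9.42] [0.43 0.26 0.65] M [-0.067  0.218 -0.014] [599.8   56.99 177.12] 27.511975734877776
```

Next, 0.5 mm steps, watching for the rise.

{"op": "servo_tool", "data": {"increments": [[-0.01,0,-0.03,0,0,0,-1],[-0.01,0,-0.06,0,0,0,-1],[-0.01,0,-0.09,0,0,0,-1],[-0.01,0,-0.1,0,0,0,-1]]}}

```text
t: 26.35
ee_pos: [599.8, 57.0, 176.2]
orientation: [3.074, 0.645, 0.006]
ft_force: [-1.1, -0.6, 9.7]
width: 27.9
grasp_force: 30.0
```

{"op": "servo_tool", "data": {"increments": [[0,0,-0.025,0,0,0,-1],[0,0,-0.05,0,0,0,-1],[0,0,-0.05,0,0,0,-1]]}}

```text
t: 26.6
ee_pos: [599.8, 57.0, 175.7]
orientation: [3.074, 0.645, 0.006]
ft_force: [-1.3, -0.8, 9.5]
width: 27.8
grasp_force: 30.0
```

{"op": "servo_tool", "data": {"increments": [[0,0,-0.025,0,0,0,-1],[0,0,-0.05,0,0,0,-1],[0,0,-0.05,0,0,0,-1]]}}

```text
t: 26.85
ee_pos: [599.8, 57.0, 175.3]
orientation: [3.074, 0.645, 0.006]
ft_force: [-1.2, -0.9, 10.8]
width: 27.8
grasp_force: 30.0
```

```bash
python3 -c "
from h import *
ft()"
```

```text
27.15 F [-0.79 -0.43 10.6 ] [0.37 0.34 0.59] M [-0.084  0.236  0.006] [599.76  57.03 175.26] 27.872511483385047
```

{"op": "servo_tool", "data": {"increments": [[0,0,-0.03,0,0,0,-1],[0,0,-0.05,0,0,0,-1],[0,0,-0.05,0,0,0,-1]]}}

```text
t: 27.4
ee_pos: [599.8, 57.0, 175.0]
orientation: [3.074, 0.645, 0.006]
ft_force: [-1.2, -0.1, 12.6]
width: 27.6
grasp_force: 30.0
```

{"op": "servo_tool", "data": {"increments": [[0,0,-0.03,0,0,0,-1],[0,0,-0.05,0,0,0,-1],[0,0,-0.05,0,0,0,-1]]}}

```text
t: 27.65
ee_pos: [599.8, 57.0, 174.8]
orientation: [3.074, 0.645, 0.006]
ft_force: [-2.9, -0.4, 14.8]
width: 27.7
grasp_force: 30.0
```

```bash
python3 -c "
from h import *
ft()"
```

```text
27.95 F [-2.31 -0.6  14.75] [0.55 0.45 0.6 ] M [-0.096  0.553  0.009] [599.86  57.02 174.81] 28.03248985994294
```

{"op": "servo_tool", "data": {"increments": [[-0.01,0,-0.03,0,0,0,-1],[-0.02,0,-0.05,0,0,0,-1],[-0.02,0,-0.05,0,0,0,-1]]}}

```text
t: 28.2
ee_pos: [599.8, 57.0, 174.6]
orientation: [3.074, 0.645, 0.007]
ft_force: [-3.4, -0.5, 17.0]
width: 27.6
grasp_force: 30.0
```

{"op": "servo_tool", "data": {"increments": [[0,0,-0.03,0,0,0,-1],[0,0,-0.05,0,0,0,-1],[0,0,-0.05,0,0,0,-1]]}}

```text
t: 28.45
ee_pos: [599.9, 57.0, 174.4]
orientation: [3.074, 0.645, 0.007]
ft_force: [-3.2, -0.7, 18.4]
width: 28.0
grasp_force: 30.0
```

```bash
python3 -c "
from h import *
ft()"
```

```text
28.75 F [-3.63 -0.31 18.28] [0.41 0.52 0.46] M [-0.079  0.725 -0.003] [599.88  57.05 174.37] 27.829562099229342
```

{"op": "servo_tool", "data": {"increments": [[-0.02,0,-0.03,0,0,0,-1],[-0.04,0,-0.06,0,0,0,-1],[-0.04,0,-0.06,0,0,0,-1],[-0.04,0,-0.06,0,0,0,-1]]}}

```text
t: 29.08
ee_pos: [599.9, 57.1, 174.2]
orientation: [3.074, 0.645, 0.009]
ft_force: [-3.5, 0.3, 19.4]
width: 27.9
grasp_force: 30.0
```

```bash
python3 -c "
from h import *
ft()"
```

```text
29.38 F [-3.44 -0.53 20.16] [0.41 0.21 0.58] M [-0.128  0.678  0.015] [599.91  57.   174.16] 28.223599667688152
```

{"op": "servo_tool", "data": {"increments": [[0.05,0,0.1,0,0,0,-1],[0.11,0,0.2,0,0,0,-1],[0.16,0,0.3,0,0,0,-1],[0.2,0,0.36,0,0,0,-1],[0.2,0,0.36,0,0,0,-1]]}}

```text
t: 29.8
ee_pos: [599.9, 57.0, 174.6]
orientation: [3.075, 0.645, 0.001]
ft_force: [-1.2, 0.4, 6.3]
width: 27.9
grasp_force: 30.0
```

```bash
python3 -c "
from h import *
ft()"
```

```text
30.1 F [-1.64  0.47  6.3 ] [0.35 0.38 0.44] M [ 0.008  0.33  -0.002] [599.88  57.02 174.59] 27.618677296755198
```

{"op": "servo_tool", "data": {"increments": [[0,0,0.03,0,0,0,-1],[0,0,0.06,0,0,0,-1],[0,0,0.06,0,0,0,-1]]}}

```text
t: 30.35
ee_pos: [599.8, 57.0, 174.7]
orientation: [-3.075, -0.645, -0.0]
ft_force: [0.6, -0.8, 2.3]
width: 27.6
grasp_force: 30.0
```

{"op": "servo_tool", "data": {"increments": [[0,0,0,0,0,0,1],[0,0,0,0,0,0,1],[0,0,0,0,0,0,1],[0,0,0,0,0,0,1],[0,0,0,0,0,0,1],[0,0,0,0,0,0,1],[0,0,0,0,0,0,1],[0,0,0,0,0,0,1],[0,0,0,0,0,0,1]]}}

```text
t: 31.1
ee_pos: [599.6, 57.0, 174.8]
orientation: [3.075, 0.645, 0.0]
ft_force: [0.3, 0.5, 0.4]
width: 84.1
grasp_force: 0.0
```

{"op": "servo_tool", "data": {"increments": [[0,0,1,0,0,0,1],[0,0,3,0,0,0,1],[0,0,6,0,0,0,1],[0,0,9,0,0,0,1],[0,0,12,0,0,0,1],[0,0,14,0,0,0,1],[0,0,14,0,0,0,1],[0,0,14,0,0,0,1],[0,0,14,0,0,0,1],[0,0,14,0,0,0,1]]}}

```text
t: 31.93
ee_pos: [598.7, 56.9, 313.2]
orientation: [-3.074, -0.645, 0.004]
ft_force: [0.7, -0.2, -0.9]
width: 87.8
grasp_force: 0.0
```

Run:
```python
from h import *
W=snap('L');D=grab('side')
ims=[]
for i,p,r in((D,[598,57,170],36),(W,[599,57,190],60)):
    u,v=map(int,proj(i,p));print(u,v);ims.append(cv2.resize(i['image'][v-r:v+r,u-r:u+r],(400,400),interpolation=cv2.INTER_CUBIC))
cv2.imwrite('pics/l.png',np.hstack(ims)[:,:,::-1])
```

```text
31.9833 [598.7  56.9 313.2] [ 0.6 -0.2 -0.1]
250 199
258 182
```

View pics/l.png

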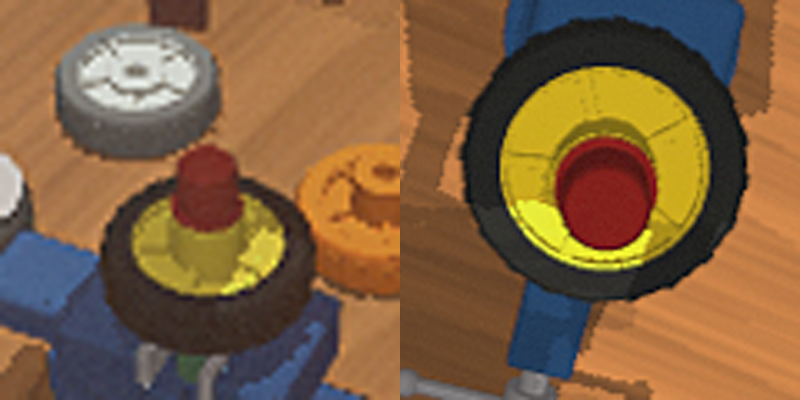

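The cap sits square on the hub. It moved from 174.2 mm to 174.8 mm on springback, and first contact was at 175.25 mm, so the washer is still compressed by about 0.45 mm (roughly 4–5 N).

```bash
python3 -c "
from h import *
print(ctrl.close_job())"
```

```text
the job is handed in; nothing more can be done
None
```

The wheel is on the washer and the red cap is pressed on square, squeezed to about 10 N beyond tooth drag and still holding an estimated 4–5 N on the hub; the gripper is clear and the job was handed in at about 32 s, with no verdict returned.

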